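# Chock a tube blank on its sloping rack and drop the stop

## Task

The round tube blank on the sloping rack is held only by the rack's flip-down stop. Lay the wedge chock on the rack between the two stop arms and push it, thin end first, snug against the middle of the tube's low side; then swing the stop's lever all the way down, so that the chock alone keeps the tube where it was. Leave the other things on the bench as they are.

Things in the scene. Friction and masses are not known exactly. Their poses are not given: they have to be found in the camera images.
- rack: Fixed steel rack, turned up to 17 degrees. Origin: bench height, middle of its width. x: level, uphill (away from the robot); y: left, along the tube; z up. Its deck, 280 (x) by 220 mm (y), rises 6 degrees to +x: at rack x its top is 35 mm + 0.105 x above the bench, x = -159 to +119 mm. Two stop arms (8 thick, 14 wide, 53 mm tall; rack y = -75 and +75 mm, x about 7 mm) hold the tube.
- tube_center (a point): Centre of a plain aluminium tube blank lying across the rack, axis along the rack's y: 76 mm diameter, 180 mm long, 0.6 to 1.2 kg. It rolls freely down the slope (to the rack's -x) if nothing holds it. The line where it rests on the deck is 50 mm up the slope from the rack's middle (its centre is then at rack x = 46 mm, 78 mm above the bench).
- chock_center (a point): Centre of a plain plywood wedge chock, 120 mm long (x) by 50 wide (y) by 45 high (z), 0.18 kg, lying on its sole on the bench at the left. The 35 degree sloping face falls from the top at x = +1 mm to the thin end (toe, 4 mm thick) at x = +60 mm; the rear half (x = -60 to 0) is a plain block, to be gripped across its 50 mm width.
- chock_toe (a point): Middle of the bottom edge of the chock's thin end (chock x = +60 mm, 22.5 mm below chock_center). With the chock flat on the deck, toe uphill, it is snug when this edge is 17.7 mm down the slope from the line where the tube rests on the deck.
- stop (a joint): Angle of the flip-down stop (both arms and its lever are one piece): 0 = upright, holding the tube; 1.5 rad = swung fully down towards the rack's low end (-x), arms flat on the deck. Hinge along the rack's y at rack x = 7 mm, 41 mm above the bench; upright means square to the deck. Stiff: it stays where it is left and needs about 2 to 3 N at the grip.
- stop_grip (a point): Middle of the round black cross-grip of the stop's lever: 17 mm diameter, 64 mm long along the rack's y, 105 mm from the hinge, outside the rack's right edge (rack y = -155 mm; the lever's bar is at y = -121 mm). Stop up: 145 mm above the bench; down: some 30 mm above it and 100 mm nearer the low end. Push it over from its uphill side, then press down.
- packer: Bystander: plain rectangular plywood block 100 x 50 x 45 mm, no slope. Origin under its centre.
- vblock: Bystander: dark steel V-block 80 x 60 x 45 mm. Origin under its centre.
- oiler: Bystander: white bottle, 60 mm diameter, 170 mm tall, at the back. Origin under its centre.
- mug: Bystander: white mug, 80 mm diameter, 95 mm tall, at the front left. Origin under its centre.
- hammer: Bystander: hammer 280 mm long lying at the right. Origin on the bench, near its middle.
- slug: Bystander: upright solid steel bar end, 60 mm diameter, 70 mm tall, behind the rack. Origin under its centre.
- tube: The same tube; its origin is also its centre, its y axis runs along the tube.
- chock: The same chock; origin under the centre of its sole.
Things that resemble listed ones, but are neither listed nor needed, are in the scene too. Leave any brown or orange look-alike of the tube alone.

How it is judged (in metres and radians):
On the way:
1. with the stop still up, the chock lies on the rack between the stop arms, toe uphill, its toe within about 15 mm of its snug place and the tube still in place (y of chock_toe in the frame of rack between -0.035 and 0.035 m and z of chock_toe in the frame of rack between 0.032 and 0.046 m and x of chock_toe in the frame of rack between 0.017 and 0.05 m and value of joint stop below 0.15 rad and angle between the x axis of chock_center and the x axis of rack, either way round below 0.37 rad and distance of tube_center from where it was at the start of the episode below 0.02 m), for 0.2 s.
At the end, for the whole second after the job is handed in: Stop down (over 1.35 of 1.5 rad); chock flat on the rack, its toe within 15 mm of its snug place and 35 mm of the rack's middle line, turned less than 20 degrees; tube leaning on it, at rest, within 15 mm of its start (y of chock_toe in the frame of rack between -0.035 and 0.035 m and z of chock_toe in the frame of rack between 0.032 and 0.046 m and x of chock_toe in the frame of rack between 0.017 and 0.05 m and value of joint stop above 1.35 rad and contact force between chock and tube above 0.2 N and distance of tube_center from where it was at the start of the episode below 0.015 m and linear speed of each of tube, chock below 0.01 m/s and angle between the x axis of chock_center and the x axis of rack, either way round below 0.37 rad and angle between chock_center's own z axis and vertical below 0.2 rad); the robot touches nothing.
It fails at once if the tube rolls away, or is pushed or lifted more than 40 mm from its place (distance of tube_center from where it was at the start of the episode above 0.04 m).
It fails at once if a bystander (block, V-block, bottle, mug, hammer, bar end) is moved more than 30 mm (distance of any of packer, vblock, oiler, mug, hammer, slug from where it was at the start of the episode above 0.03 m).
It also fails if it takes over 54 s, if anything falls off the work surface, if the arm or the gripper's body presses on something with over 40 N, if the wrist force passes 120 N, or if a joint passes its speed limit or range.

## Robot

A 6-joint arm with a two-finger parallel gripper is mounted at the origin on the work surface. World frame = base frame: x ahead of the robot, y to its left, z up, the work surface at z = 0. Lengths are in mm, angles in rad, forces in N, time in s.
With the tool pointing down it reaches from about 275 to 975 mm from the base axis. Payload 8.4 kg.
Tool frame: the origin (TCP) lies midway between the tips of the shut fingers; the grasp point (between the pads) lies 19 mm behind it; x points along the fingers, y is the direction in which the jaws open and shut, and the axes are right-handed (so a half turn about x gives the same grasp; the last joint's range is limited). The gripper opens to 92 mm and grips with 3 to 60 N. Pads are 20 mm wide; open, the fingers measure 128 mm over their backs; the gripper's body (75 mm by 189 mm) begins 69 mm behind the grasp point.
Start: joints at [1.123, 0.353, 1.633, -0, 1.155, -0.002], TCP at [269.486, 563.919, 214.583] pointing down, gripper open.
Joint ranges: [-2.63, 2.63], [-0.92, 2.1], [0.06, 2.66], [-1.3, 4.44], [0, 2.69], [-3.02, 3.02]. Speed limits (rad/s): [2.22, 2.22, 2.79, 3.14, 3.14, 3.14].

## Interface

Orientations are given as a unit quaternion [x, y, z, w].
In Python, from plant import state, snapshot, hand_in gives the robot as it stands. The module is installed in compiled form; this text tells all that it offers.
- The arm moves only by the shell command python3 -m pendant 'ROWS' [OPENING]. ROWS is JSON, a list that holds one entry, the list of rows, each a list of 6 numbers: the shift along the tool's x, y, z in cm, then the turn, a rotation vector about the tool's x, y, z in rad. In form: [[[x, y, z, wx, wy, wz], ...]]. A call has 1 to 12 rows; each row is the pose to reach, as a shift and turn from the pose commanded when the call began, along the tool's axes at that moment; what a row does not reach only later rows make up. A row lasts 1/8 s, in which the tool goes at most 62.5 mm and 10.7 degrees, less where a joint would pass 70% of its speed; a pose out of reach is approached as far as the arm can. A call with a gripper value outside its range is refused whole. OPENING is the finger opening in cm, from 0 to 9.19, set as the call begins (- or left out, the last holds). The fingers move at their own pace and stop on an object; the grip force is fixed at half the most. Time passes only in rows, so rows that repeat a pose let the fingers close. It gives the time, the measured TCP pose, the force and the opening at its end, in the units of the state.
- state(): the state, without advancing time (a new reading comes with each control period).
- snapshot(name): name is "side" or "top" or "wrist"; returns a dict with "frame" (384x512x3 uint8, blue, green, red), "range_z" (384x512 float32, mm along the optical axis (not along the pixel's ray), 0 where there is no reading), "fx", "fy", "cx", "cy" (pixels), "dist" ([k1, k2, p1, p2, k3] as OpenCV has them; the pictures are not rectified), "extrinsics" (4x4, takes a point from camera to world coordinates). Camera axes: x right, y down, z forward; pixel columns grow to the right and rows downward; lengths in mm; the calibration is good to about 2 mm. A picture is of the moment at which its call begins.
- hand_in(): hands the job in, once; it reports no verdict.
The state is a dict: "t": time; "q": joint angles; "qd": joint speeds; "joint_efforts": joint torques, N m; "ee_pos": TCP position; "ee_rot": TCP orientation; "force": force on the tool from outside, world axes, zero at the start; "moment": the same for the moment, N m; "gripper_width": opening from 0.0 (shut) to 1.0 (fully open).
Only numpy, scipy, OpenCV 4.12 (cv2) and the standard library are available. Lean on these libraries where they do the work, as an engineer would, in place of code of your own. Each camera call takes 0.05 s, during which the arm holds its last target.

## Working session

There is one attempt and no reset: what is moved stays moved. The work goes in short steps, Python scripts to look and compute and a shell command to move; the robot and the scene stay as the last step left them, time stands still between calls to the robot, and variables do not carry over. Pictures are saved under pics/ and viewed, and the job is handed in when it is done.

```bash
mkdir -p pics; cat > h.py <<'E'
import numpy as np, cv2
from plant import state, snapshot, hand_in
from scipy.spatial.transform import Rotation as R
def grab(n,tag):
    s=snapshot(n); cv2.imwrite(f'pics/{tag}.png',s['frame']); np.save(f'pics/{tag}.npy',s,allow_pickle=True); return s
def load(tag): return np.load(f'pics/{tag}.npy',allow_pickle=True).item()
def KM(s): return np.array([[s['fx'],0,s['cx']],[0,s['fy'],s['cy']],[0,0,1]],float)
def ray(s,uv):
    p=cv2.undistortPoints(np.array(uv,float).reshape(-1,1,2),KM(s),np.array(s['dist'],float)).reshape(-1,2)
    return np.c_[p,np.ones(len(p))]
def plane(s,uv,z):
    E=np.array(s['extrinsics']); d=ray(s,uv)@E[:3,:3].T; o=E[:3,3]
    return o+d*((z-o[2])/d[:,2])[:,None]
def depth(s,uv):
    E=np.array(s['extrinsics']); uv=np.array(uv).reshape(-1,2); z=np.array([s['range_z'][int(v),int(u)] for u,v in uv])
    return (ray(s,uv)*z[:,None])@E[:3,:3].T+E[:3,3]
def cloud(s):
    h,w=s['range_z'].shape; u,v=np.meshgrid(np.arange(w),np.arange(h))
    return depth(s,np.c_[u.ravel(),v.ravel()]).reshape(h,w,3)
def proj(s,P):
    E=np.linalg.inv(np.array(s['extrinsics'])); r,_=cv2.Rodrigues(E[:3,:3])
    return cv2.projectPoints(np.array(P,float).reshape(-1,1,3),r,E[:3,3],KM(s),np.array(s['dist'],float))[0].reshape(-1,2)
E
python3 - <<'E'
from h import *
for n in('top','side','wrist'):
    s=grab(n,n+'0'); print(n,np.round(s['extrinsics'],2).tolist(),s['fx'])
st=state();print({k:np.round(v,3).tolist() for k,v in st.items()})
E
```

```text
top [[0.01, -0.99, 0.12, 357.33], [-1.0, -0.01, -0.02, -6.45], [0.02, -0.12, -0.99, 1389.31], [0.0, 0.0, 0.0, 1.0]] 390.91530260729905
side [[0.92, -0.3, 0.26, 120.29], [-0.4, -0.68, 0.62, -965.67], [-0.01, -0.67, -0.74, 1281.01], [0.0, 0.0, 0.0, 1.0]] 422.8329047630462
wrist [[0.43, 0.86, 0.26, 194.9], [0.9, -0.41, -0.13, 598.64], [-0.0, 0.29, -0.96, 385.17], [0.0, 0.0, 0.0, 1.0]] 274.7867432694233
{'t': 0.15, 'q': [1.123, 0.354, 1.634, -0.0, 1.155, -0.002], 'qd': [-0.0, -0.001, -0.003, -0.0, 0.001, -0.001], 'joint_efforts': [0.001, -59.421, -33.447, 0.07, 0.02, -0.0], 'ee_pos': [269.316, 563.596, 214.024], 'ee_rot': [0.156, 0.69, -0.157, 0.69], 'force': [0.327, 0.358, -0.169], 'moment': [-0.005, 0.031, 0.019], 'gripper_width': 0.994}
```

View pics/top0.png

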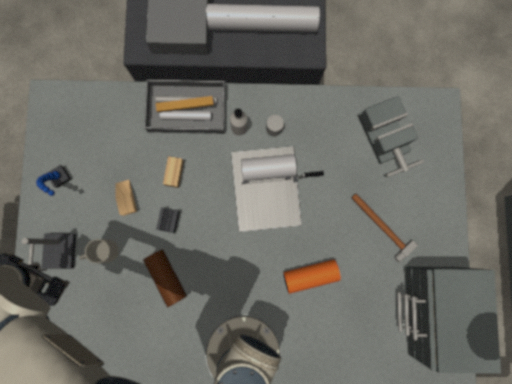

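View pics/side0.png

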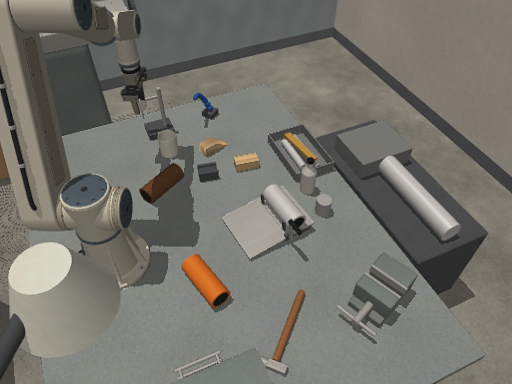

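View pics/wrist0.png

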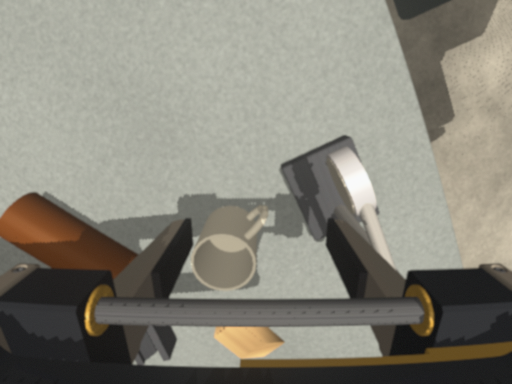

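The top view shows the rack at (266,188), the tube at (269,168), the lever at (312,175), and two plywood items at (125,197) and (173,171). In the side view the one at (212,147) looks like the wedge. I'll measure them.

```bash
python3 - <<'E'
from h import *
t=load('top0'); s=load('side0')
a=cv2.resize(t['frame'][140:240,100:200],None,fx=4,fy=4,interpolation=cv2.INTER_CUBIC)
b=cv2.resize(t['frame'][140:240,225:325],None,fx=4,fy=4,interpolation=cv2.INTER_CUBIC)
c=cv2.resize(s['frame'][130:180,180:280],None,fx=4,fy=4,interpolation=cv2.INTER_CUBIC)
d=cv2.resize(s['frame'][175:265,220:320],None,fx=4,fy=4,interpolation=cv2.INTER_CUBIC)
cv2.imwrite('pics/crop0.png',np.vstack([np.hstack([a,b])]));cv2.imwrite('pics/crop1.png',np.vstack([c,d]))
C=cloud(t)
hsv=cv2.cvtColor(t['frame'],cv2.COLOR_BGR2HSV)
m=cv2.inRange(hsv,(8,60,90),(30,255,255))
n,l,st,cc=cv2.connectedComponentsWithStats(m)
for i in range(1,n):
    if st[i,4]<60: continue
    P=C[l==i]; print(st[i],cc[i],np.round(np.percentile(P,[2,50,98],axis=0)).tolist())
    uv=np.argwhere(l==i)[:,::-1].astype(np.float32); print(' ',cv2.minAreaRect(uv))
# chock heights
print('bench z',[np.round(depth(t,(u,v))[0],1).tolist() for u,v in[(200,280),(330,220),(100,150)]])
for r in range(176,220,3): print(r,[int(C[r,u,2]) for u in range(110,142,2)])
E
```

```text
[155  96  59  16 583] [183.96054889 103.34819897] [[833.0, 124.0, 6.0], [858.0, 221.0, 59.0], [890.0, 319.0, 66.0]]
  ((184.04595947265625, 103.3492202758789), (10.149360656738281, 58.5479850769043), 82.50414276123047)
[163 156  20  31 452] [172.39823009 171.28097345] [[569.0, 228.0, 24.0], [617.0, 256.0, 45.0], [666.0, 283.0, 51.0]]
  ((172.4132080078125, 171.2962188720703), (15.541666030883789, 29.42473602294922), 10.619654655456543)
[115 180  22  36 563] [124.4920071  197.75310835] [[468.0, 387.0, 2.0], [521.0, 420.0, 41.0], [586.0, 455.0, 51.0]]
  ((124.22047424316406, 197.55824279785156), (34.06036376953125, 17.580856323242188), 78.2317123413086)
[352 194  54  55 515] [378.08932039 221.0368932 ] [[365.0, -552.0, 10.0], [454.0, -467.0, 23.0], [542.0, -383.0, 31.0]]
  ((378.2616271972656, 221.22802734375), (72.8925552368164, 7.289255619049072), 46.27302551269531)
[ 283  260   59   34 1267] [312.05130229 276.25966851] [[214.0, -320.0, -0.0], [265.0, -226.0, 71.0], [311.0, -139.0, 80.0]]
  ((312.4117736816406, 276.1470947265625), (22.79834747314453, 56.025726318359375), 75.963760375
[... 529 characters left out ...]
3, -4, 5]
188 [3, -2, 1, 20, 19, 24, 20, 27, 32, 30, 15, 3, 5, 0, -3, 1]
191 [0, -4, 2, 29, 33, 38, 36, 30, 33, 38, 18, -2, -2, 1, -7, -1]
194 [0, -3, 0, 39, 42, 45, 35, 48, 46, 47, 39, 7, -3, 1, 1, 0]
197 [-2, 0, 1, 45, 47, 42, 44, 47, 51, 49, 41, 16, -5, 4, 1, -2]
200 [0, 2, 4, 51, 45, 44, 47, 42, 43, 49, 49, 24, 2, 0, -1, 0]
203 [4, 0, -8, -1, 48, 44, 47, 48, 46, 46, 41, 37, 10, 0, 4, -8]
206 [3, 0, 0, -1, 44, 39, 46, 46, 47, 44, 45, 41, 24, 0, -1, 0]
209 [0, 1, 1, 3, 47, 43, 48, 45, 43, 48, 41, 47, 31, 5, 0, -4]
212 [6, 0, -1, 0, 6, 42, 47, 47, 46, 34, 20, 18, -7, 3, 0, 1]
215 [-2, -1, 6, 7, -5, 0, -2, 0, -3, 1, 1, -2, 2, -4, 0, 1]
218 [0, -4, 1, 3, 0, 0, -5, -1, 3, 5, 0, 1, 0, -2, 3, 1]
```

```bash
python3 - <<'E'
from h import *
t=load('top0');C=cloud(t)
print([ (np.round(C[r,u]).astype(int).tolist()) for u,r in[(240,160),(238,195),(242,222),(270,222),(295,218),(292,195),(270,195),(269,168),(315,174),(305,175)]])
for r in range(145,192,3): print(r,[int(C[r,u,2]) for u in range(226,330,4)])
E
```

```text
[[661, 21, 42], [538, 26, 34], [445, 11, 25], [446, -87, 20], [461, -175, 22], [542, -163, 30], [540, -85, 36], [619, -77, 115], [594, -223, 153], [591, -191, 153]]
145 [2, 0, 0, 4, -1, 0, -2, 1, 0, -1, 3, 3, 4, -2, -2, 0, 0, 0, -3, 2, 1, -3, 1, 0, 4, 9]
148 [-1, -5, 3, 4, 0, 0, -1, 0, -3, -1, 1, 52, 48, 45, 43, 47, 43, 1, -2, 0, 0, 3, 0, 1, -2, 3]
151 [-3, 1, -1, 50, 47, 46, 48, 48, 49, 48, 51, 45, 45, 43, 48, 45, 44, -4, -1, 2, 4, 4, -3, 3, 1, -1]
154 [0, 0, 46, 40, 45, 44, 49, 46, 38, 43, 51, 44, 43, 44, 43, 42, 92, 2, 0, -3, 3, 7, -2, -5, -4, 1]
157 [-4, 0, 42, 49, 45, 41, 43, 49, 93, 98, 102, 96, 103, 103, 103, 109, 112, 111, -1, 0, -2, -1, -4, -4, 4, 1]
160 [-4, 0, 41, 45, 107, 103, 106, 106, 112, 116, 111, 111, 113, 110, 110, 113, 116, 114, 1, -1, 5, 3, 0, 3, 1, 0]
163 [0, -2, 41, 41, 111, 116, 114, 117, 113, 115, 114, 115, 117, 119, 115, 121, 112, 114, 0, -5, -1, 1, 3, 1, 3, 0]
166 [0, 0, 37, 40, 114, 114, 119, 115, 116, 115, 117, 113, 1389, 112, 111, 109, 118, 111, 7, 1, -2, 0, -2, 4, -2, 0]
169 [-4, -6, 41, 41, 114, 115, 116, 111, 111, 110, 112, 111, 108, 111, 111, 112, 112, 107, -2, -2, 2, 0, 0, 0, -3, 4]
172 [2, 0, 36, 40, 110, 109, 115, 114, 108, 107, 110, 108, 105, 102, 105, 107, 101, 99, -2, 0, 148, 150, 153, 152, 155, 0]
175 [2, -3, 36, 34, 106, 106, 104, 103, 102, 102, 97, 97, 103, 92, 95, 89, 85, 82, -6, 138, 155, 148, 154, 147, 152, 1]
178 [1, 2, 41, 41, 78, 97, 89, 92, 82, 88, 81, 37, 37, 33, 36, 88, 41, 45, 43, -6, 0, -2, -3, -2, -7, 3]
181 [-4, 3, 39, 35, 89, 33, 37, 36, 42, 37, 38, 41, 34, 35, 28, 31, 34, 45, 0, 3, -2, 1, 1389, 0, 8, -1]
184 [0, 2, 37, 34, 30, 34, 30, 34, 35, 34, 38, 34, 26, 32, 37, 32, 35, 30, 4, -3, 0, -2, 2, 0, 1, 1]
187 [2, 1, -1, 41, 35, 32, 39, 34, 34, 32, 34, 36, 38, 31, 35, 32, 35, 29, 1, 2, -3, 1, -2, -4, 0, 0]
190 [-2, 3, -4, 27, 35, 36, 29, 33, 31, 33, 34, 31, 29, 28, 31, 29, 31, 32, -2, 0, 1, 2, 2, 2, 4, 3]
```

View pics/crop0.png

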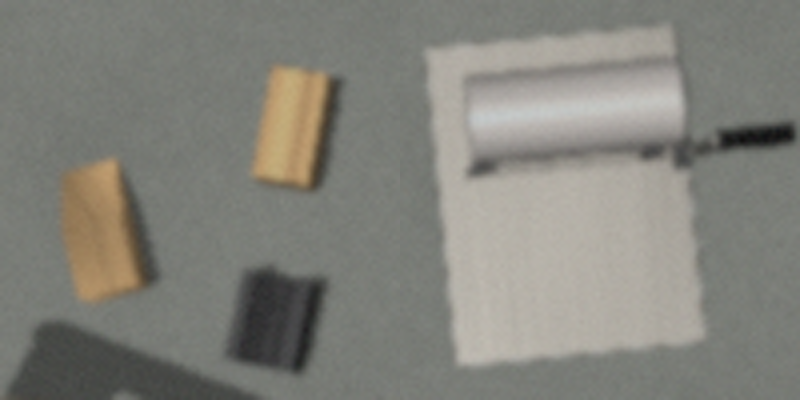

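View pics/crop1.png

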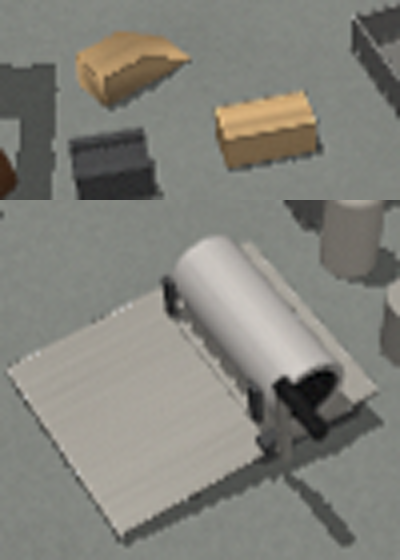

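```bash
cat > rack.py <<'E'
from h import *
def quad(m):
    c=max(cv2.findContours(m,cv2.RETR_EXTERNAL,cv2.CHAIN_APPROX_NONE)[0],key=cv2.contourArea)
    h=cv2.convexHull(c); 
    for e in np.arange(0.01,0.2,0.005):
        q=cv2.approxPolyDP(h,e*cv2.arcLength(h,True),True)
        if len(q)==4: break
    # refine each side by line fitting to contour pts
    q=q.reshape(-1,2).astype(float); c=c.reshape(-1,2).astype(float); L=[]
    for i in range(4):
        a,b=q[i],q[(i+1)%4]; n=b-a; ln=np.linalg.norm(n); n/=ln
        d=c-a; al=d@n; off=np.abs(d[:,0]*n[1]-d[:,1]*n[0])
        p=c[(al>.12*ln)&(al<.88*ln)&(off<3)]
        vx,vy,x,y=cv2.fitLine(p.astype(np.float32),cv2.DIST_HUBER,0,.01,.01).ravel(); L.append(np.cross([x,y,1],[x+vx,y+vy,1]))
    o=[]
    for i in range(4):
        p=np.cross(L[i-1],L[i]); o.append(p[:2]/p[2])
    return np.array(o)
E
python3 - <<'E'
from rack import *
t=load('top0');C=cloud(t)
z=cv2.medianBlur(C[...,2].astype(np.float32),3)
m=((z>11)).astype(np.uint8)*255; k=np.zeros_like(m);k[140:240,225:304]=255; m&=k
m=cv2.morphologyEx(m,cv2.MORPH_OPEN,np.ones((5,5)))
q=quad(m);print(q)
P=[]
for u in q:
    z0=18.3 if u[1]>190 else 47.5
    P.append(plane(t,u,z0)[0])
P=np.array(P);print(P.round(1)); print([np.linalg.norm((P[i]-P[i-1])[:2]).round(1) for i in range(4)])
up=P[np.argsort(P[:,0])[2:]];lo=P[np.argsort(P[:,0])[:2]]
d=up.mean(0)-lo.mean(0);yaw1=np.arctan2(d[1],d[0]);
l=up[np.argmax(up[:,1])]-up[np.argmin(up[:,1])];l2=lo[np.argmax(lo[:,1])]-lo[np.argmin(lo[:,1])]
print('yaw',yaw1,np.arctan2(-l[0],l[1]),np.arctan2(-l2[0],l2[1]))
c=P.mean(0);print('mid',c)
# tube points / lever grip
T=C.reshape(-1,3); 
f=T[(T[:,2]>100)&(T[:,2]<125)&(abs(T[:,0]-620)<60)&(T[:,1]>-175)&(T[:,1]<30)]
r=cv2.minAreaRect(f[:,:2].astype(np.float32));print('tube',r)
f=T[(T[:,2]>135)&(T[:,2]<170)&(abs(T[:,0]-600)<60)&(T[:,1]>-280)&(T[:,1]<-160)]
print('grip',f.mean(0),cv2.minAreaRect(f[:,:2].astype(np.float32)))
# chock
zz=z.copy(); m=((zz>4)).astype(np.uint8)*255;k[:]=0;k[176:220,108:145]=255;
hsv=cv2.cvtColor(t['frame'],cv2.COLOR_BGR2HSV)
mc=cv2.inRange(hsv,(8,60,60),(30,255,255))&k
for mm in(m&k,mc):
    print(quad(mm))
E
python3 - <<'E'
import cv2
a=cv2.imread('pics/top0.png')[170:225,100:155]
cv2.imwrite('pics/crop2.png',cv2.resize(a,None,fx=10,fy=10,interpolation=cv2.INTER_CUBIC))
E
```

```text
[[293.0705018  146.05047065]
 [299.98890927 224.13374169]
 [239.13210683 230.50886055]
 [230.98178172 152.03338898]]
[[ 713.3 -164.9   47.5]
 [ 440.2 -192.8   18.3]
 [ 415.1   20.6   18.3]
 [ 688.    53.2   47.5]]
[np.float64(219.6), np.float64(274.5), np.float64(214.9), np.float64(274.8)]
yaw 0.1102580896293419 0.1153994994499325 0.11710134313852259
mid [564.18071434 -70.97092216  32.9       ]
tube ((629.0901489257812, -74.05186462402344), (66.75476837158203, 180.73831176757812), 6.389698028564453)
grip [ 595.98658652 -216.50060006  151.08990832] ((597.02978515625, -217.0767059326172), (16.28842544555664, 68.59111022949219), 5.177704811096191)
[[128.45005933 180.02018741]
 [135.82920518 210.62978187]
 [119.00686033 216.73659644]
 [113.59977659 183.55854799]]
[[128.92394118 179.35256315]
 [136.43908824 211.06936843]
 [119.30904229 215.93370043]
 [113.87991604 183.21064352]]
```

View pics/crop2.png

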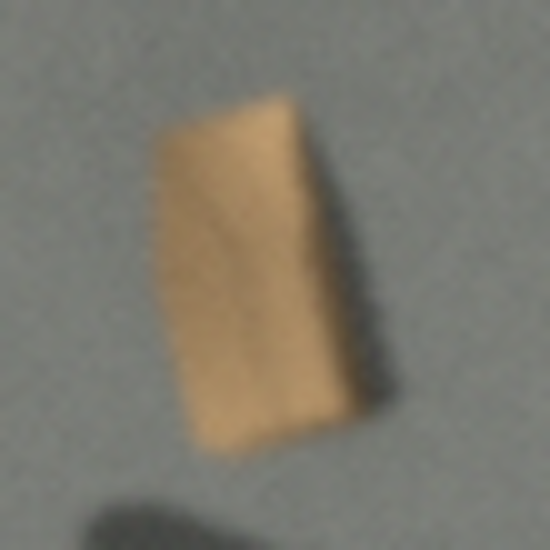

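```bash
python3 - <<'E'
from h import *
t=load('top0')
a=plane(t,[(115.3,183.1),(129.3,179.6)],4); b=plane(t,[(118.8,215),(133.5,210.7)],45)
print(a.round(1),b.round(1)); 
d=a.mean(0)-b.mean(0); print('len',np.linalg.norm(d[:2]),'yaw',np.arctan2(d[1],d[0]),'mid',(a.mean(0)+b.mean(0))/2, 'w',np.linalg.norm(a[0]-a[1]),np.linalg.norm(b[0]-b[1]))
C=cloud(t).reshape(-1,3)
f=C[(C[:,2]>38)&(C[:,2]<55)&(abs(C[:,0]-510)<70)&(abs(C[:,1]-420)<50)];print(len(f),cv2.minAreaRect(f[:,:2].astype(np.float32)))
f=C[(C[:,2]>12)&(C[:,2]<55)&(abs(C[:,0]-510)<90)&(abs(C[:,1]-420)<60)];print(len(f),cv2.minAreaRect(f[:,:2].astype(np.float32)))
st=state();print(R.from_quat(st['ee_rot']).as_matrix().round(3))
E
```

```text
[[578.6 464.6   4. ]
 [592.  415.7   4. ]] [[461.7 432.7  45. ]
 [477.2 383.4  45. ]]
len 120.20806277735028 yaw 0.2700975839935158 mid [527.35463725 424.0984755   24.5       ] w 50.71137531063017 51.65631758394843
310 ((509.4212646484375, 419.47467041015625), (78.32648468017578, 52.431053161621094), 16.351318359375)
502 ((525.284423828125, 424.42626953125), (112.97796630859375, 53.08152770996094), 17.2230167388916)
[[-0.     0.431  0.902]
 [-0.001  0.902 -0.431]
 [-1.    -0.001 -0.   ]]
```

```bash
cat >> h.py <<'E'
def rot(yaw,tilt=0):
    # tool x down, z forward at yaw, then nose-up tilt
    z=np.array([np.cos(yaw),np.sin(yaw),0]); x=np.array([0,0,-1.]); y=np.cross(z,x)
    return np.c_[x,y,z]@R.from_rotvec([0,-tilt,0]).as_matrix()
def go(p,yaw,tilt=0):
    st=state(); R0=R.from_quat(st['ee_rot']).as_matrix()
    d=R0.T@(np.array(p)-st['ee_pos'])/10; w=R.from_matrix(R0.T@rot(yaw,tilt)).as_rotvec()
    print('t',round(st['t'],2),'pos',np.round(st['ee_pos'],1),'F',np.round(st['force'],1),'w',round(st['gripper_width'],3),'q',np.round(st['q'],2)); print('row',np.round(d,2).tolist(),np.round(w,3).tolist())
E
python3 -c "
from h import *
go((495,415,130),.275)"
```

```text
t 0.15 pos [269.3 563.6 214. ] F [ 0.3  0.4 -0.2] w 0.994 q [ 1.12  0.35  1.63 -0.    1.16 -0.  ]
row [8.41, -3.67, 26.77] [-0.721, -0.0, 0.001]
```

```bash
python3 -m pendant '[[[1.5,-0.7,5,-0.15,0,0],[3.5,-1.5,11,-0.3,0,0],[5.5,-2.4,17,-0.45,0,0],[7.2,-3.1,22.5,-0.6,0,0],[8.41,-3.67,26.77,-0.721,0,0],[8.41,-3.67,26.77,-0.721,0,0],[8.41,-3.67,26.77,-0.721,0,0],[8.41,-3.67,26.77,-0.721,0,0]]]' 9.1
python3 -c "
from h import *
grab('wrist','w1');go((495,415,25),.275)"
```

```text
t: 1.15
ee_pos: [494.4, 416.3, 130.9]
ee_rot: [-0.097, 0.7, 0.097, 0.7]
force: [-0.7, 0.3, -0.8]
gripper_width: 0.987
t 1.2 pos [494.4 416.4 131. ] F [-0.8  0.1  0.4] w 0.992 q [ 0.7   0.47  1.66  0.    1.01 -1.15]
row [10.6, -0.15, 0.02] [0.001, 0.0, -0.0]
```

View pics/w1.png

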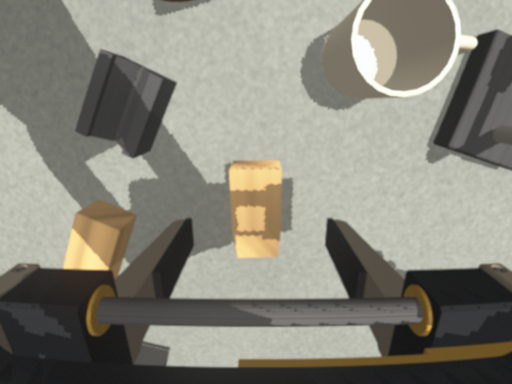

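The wrist view shows the chock centred between the fingers (columns 230–281, heel edge at row ~168). I'll check the heel edge against what it should be.

```bash
python3 -c "
from h import *
s=load('w1')
p=plane(s,[(230,170),(281,170),(235,257),(280,257)],45);print(p.round(1))
C=cloud(s);
for r in range(155,275,6): print(r,np.round(C[r,256]),end=' ')
c=(p[0]+p[1])/2; u=np.array([np.cos(.275),np.sin(.275)]); print('block ctr',c[:2]+30*u,'yaw',np.arctan2(*(p[0]-p[1])[:2]), np.arctan2(*(p[1]-p[0])[:2]))
"
```

```text
[[480.9 382.4  45. ]
 [467.6 429.5  45. ]
 [571.7 410.4  45. ]
 [558.7 456.6  45. ]]
155 [468. 404.   3.] 161 [473. 406.  10.] 167 [473. 406.  38.] 173 [477. 407.  46.] 179 [482. 409.  46.] 185 [488. 410.  46.] 191 [494. 412.  46.] 197 [500. 414.  46.] 203 [506. 415.  46.] 209 [513. 417.  46.] 215 [518. 419.  46.] 221 [525. 421.  46.] 227 [532. 423.  45.] 233 [541. 425.  40.] 239 [552. 428.  31.] 245 [563. 431.  24.] 251 [575. 434.  15.] 257 [592. 439.   1.] 263 [600. 441.   1.] 269 [608. 443.   1.] block ctr [503.14971046 414.07732562] yaw 2.866117915483354 -0.2754747381064393
```

```bash
python3 -m pendant '[[[5,-0.2,0,0,0,0],[9,-0.25,0,0,0,0],[11.6,-0.25,0,0,0,0],[12.3,-0.25,0,0,0,0],[12.3,-0.25,0,0,0,0]]]' 9.1
python3 -m pendant '[[[0,0,0,0,0,0],[0,0,0,0,0,0],[0,0,0,0,0,0],[0,0,0,0,0,0],[0,0,0,0,0,0],[0,0,0,0,0,0]]]' 0

```

```text
t: 1.82
ee_pos: [495.7, 413.5, 7.9]
ee_rot: [-0.097, 0.7, 0.097, 0.7]
force: [-0.1, 0.6, 0.8]
gripper_width: 0.993
t: 2.58
ee_pos: [496.0, 413.0, 7.7]
ee_rot: [-0.097, 0.7, 0.097, 0.7]
force: [-0.5, -1.3, 2.8]
gripper_width: 0.543
```

```bash
python3 -m pendant '[[[-4,0,0,0,0,0],[-10,0,0,0,0,0],[-15,0,0,0,0,0],[-17,0,0,0,0,0],[-17,0,0,0,0,0]]]' 0
python3 -c "
from h import *
go((458,-83,190),.113)"
```

```text
t: 3.2
ee_pos: [496.1, 413.2, 177.8]
ee_rot: [-0.097, 0.7, 0.097, 0.701]
force: [-0.5, 0.1, -1.4]
gripper_width: 0.544
t 3.2 pos [496.1 413.2 177.8] F [-0.5  0.1 -1.4] w 0.544 q [ 0.69  0.42  1.62  0.    1.1  -1.15]
row [-1.27, -46.72, -17.15] [0.162, 0.001, -0.001]
```

```bash
python3 -m pendant '[[[-0.5,-5,-1.8,0.02,0,0],[-1,-11,-4,0.05,0,0],[-1,-17,-6.2,0.08,0,0],[-1,-23,-8.4,0.1,0,0],[-1.1,-29,-10.6,0.12,0,0],[-1.2,-35,-12.8,0.14,0,0],[-1.27,-41,-15,0.15,0,0],[-1.27,-45,-16.6,0.162,0,0],[-1.27,-46.72,-17.15,0.162,0,0],[-1.27,-46.72,-17.15,0.162,0,0],[-1.27,-46.72,-17.15,0.162,0,0]]]' 0
python3 -c "
from h import *
grab('wrist','w2');grab('side','s2');go((458,-83,190),.113)"
```

```text
t: 4.58
ee_pos: [457.0, -82.5, 188.8]
ee_rot: [-0.04, 0.707, 0.04, 0.705]
force: [-0.8, -0.5, -2.4]
gripper_width: 0.546
t 4.67 pos [457.5 -82.3 189.4] F [ 0.1 -1.  -1.4] w 0.542 q [-0.18  0.13  1.99  0.    1.02 -1.87]
row [-0.06, -0.08, 0.04] [0.001, -0.001, -0.001]
```

View pics/w2.png

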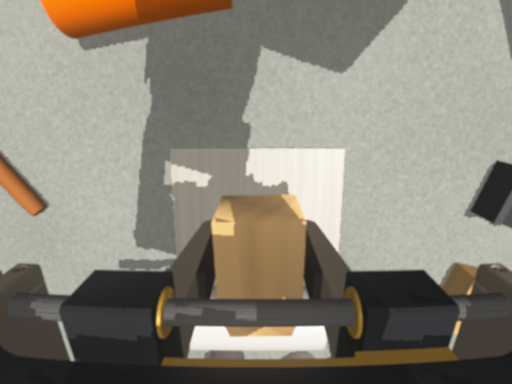

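View pics/s2.png

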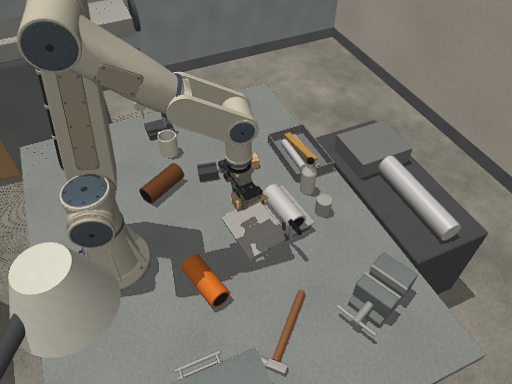

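The wrist view shows the chock held straight, the rack's low edge level at row ~149 (columns 170–345), centre column 258. I'll measure the rack corners from it.

```bash
python3 -c "
from h import *
s=load('w2')
p=plane(s,[(170,149.5),(344.5,149)],18.3);print(p.round(1),np.linalg.norm(p[0]-p[1]))
d=p[1]-p[0];yaw=np.arctan2(-d[0],d[1]);print('yaw',yaw)
m=p.mean(0)[:2];print('origin',m+159*np.array([np.cos(.113),np.sin(.113)]))
C=cloud(s)
for u in(225,256,290):
  print([np.round(C[r,u]).astype(int).tolist() for r in(190,200,210,220,240,260,325,333,337,345,352)])
h=plane(s,[(214,222),(303,222)],226);print(h.round(1))
go((458,-83,190),.113)
"

```

```text
[[ 440.9 -197.9   18.3]
 [ 415.6   20.    18.3]] 219.32927768309224
yaw 0.11582312075905352
origin [586.24586675 -71.03384635]
[[484, -124, 24], [436, -108, 194], [436, -106, 211], [436, -104, 224], [446, -103, 228], [459, -102, 227], [438, -96, 296], [625, -103, 115], [629, -103, 117], [641, -102, 117], [763, -105, 20]]
[[479, -85, 26], [434, -88, 194], [434, -88, 211], [434, -88, 226], [445, -87, 227], [458, -85, 226], [437, -87, 296], [541, -76, 195], [626, -68, 116], [637, -67, 117], [776, -52, 2]]
[[475, -42, 25], [431, -67, 195], [431, -69, 212], [432, -70, 226], [443, -68, 227], [455, -67, 227], [436, -77, 296], [539, -50, 194], [621, -29, 116], [632, -28, 117], [771, 6, 1]]
[[ 437.3 -110.   226. ]
 [ 432.   -62.9  226. ]]
t 4.67 pos [457.5 -82.3 189.4] F [ 0.1 -1.  -1.4] w 0.542 q [-0.18  0.13  1.99  0.    1.02 -1.87]
row [-0.06, -0.08, 0.04] [0.001, -0.001, -0.001]
```

```bash
cat >> h.py <<'E'
O=np.array([585.5,-70.2]);YAW=.115;AL=np.arctan(.105)
def deck(s,n,y=0):
    x=s*np.cos(AL)-n*np.sin(AL); z=35+s*np.sin(AL)+n*np.cos(AL)
    c,k=np.cos(YAW),np.sin(YAW); return [O[0]+c*x-k*y,O[1]+k*x+c*y,z]
E
python3 -c "
from h import *
print(deck(-109,25,2))
go(deck(-109,25,2),YAW,AL)"
```

```text
[np.float64(474.98907379901556), np.float64(-80.951780643033), np.float64(48.48089029718247)]
t 4.67 pos [457.5 -82.3 189.4] F [ 0.1 -1.  -1.4] w 0.542 q [-0.18  0.13  1.99  0.    1.02 -1.87]
row [14.09, -0.08, 1.77] [-0.001, -0.106, -0.001]
```

```bash
python3 -m pendant '[[[3,0,0.6,0,-0.106,0],[8,0,1.4,0,-0.106,0],[12,-0.05,1.77,0,-0.106,0],[14.1,-0.08,1.77,0,-0.106,0],[14.1,-0.08,1.77,0,-0.106,0],[14.1,-0.08,1.77,0,-0.106,0]]]' 0
python3 -c "
from h import *
grab('wrist','w3');grab('side','s3');go(deck(-109,9,2),YAW,AL)
s=load('side' and 's3');cv2.imwrite('pics/s3c.png',cv2.resize(s['frame'][165:275,200:330],None,fx=5,fy=5,interpolation=cv2.INTER_CUBIC))"
```

```text
t: 5.42
ee_pos: [476.0, -81.6, 49.9]
ee_rot: [-0.038, 0.667, 0.042, 0.743]
force: [-0.9, -0.1, -0.3]
gripper_width: 0.542
t 5.53 pos [476.4 -81.9  50.3] F [-0.2 -0.5 -2.1] w 0.542 q [-0.2   0.33  2.14  0.06  0.57 -1.93]
row [1.77, 0.11, -0.15] [-0.001, 0.003, 0.001]
```

View pics/w3.png

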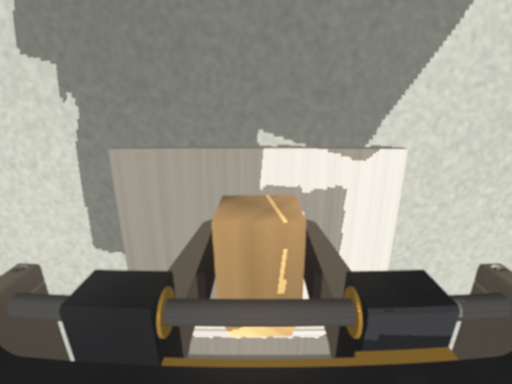

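View pics/s3c.png

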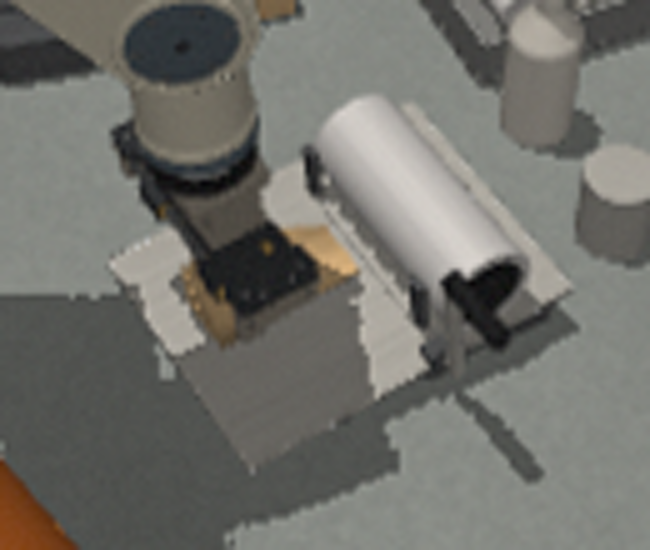

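```bash
python3 -m pendant '[[[0.8,0.05,0,0,0,0],[1.4,0.1,0,0,0,0],[1.7,0.1,0,0,0,0],[1.75,0.1,0,0,0,0],[1.75,0.1,0,0,0,0]]]' 0
python3 -m pendant '[[[0.1,0,0,0,0,0],[0.15,0,0,0,0,0],[0.15,0,0,0,0,0]]]' 0
python3 -c "
from h import *
go(deck(-64,8,2),YAW,AL)"
```

```text
t: 6.15
ee_pos: [477.2, -80.9, 31.7]
ee_rot: [-0.038, 0.668, 0.042, 0.742]
force: [-0.3, -0.5, -1.1]
gripper_width: 0.541
t: 6.52
ee_pos: [477.4, -80.9, 31.3]
ee_rot: [-0.038, 0.667, 0.042, 0.743]
force: [-6.7, 0.5, 17.0]
gripper_width: 0.541
t 6.53 pos [477.4 -80.9  31.3] F [-6.7  0.5 17. ] w 0.541 q [-0.19  0.37  2.15  0.06  0.53 -1.93]
row [-0.02, 0.03, 4.44] [-0.002, 0.002, 0.0]
```

Chock is on the deck (17 N). Ease off a little and slide uphill, slower towards the end.

```bash
python3 -m pendant '[[[-0.1,0,0.3,0,0,0],[-0.1,0,1,0,0,0],[-0.1,0,1.8,0,0,0],[-0.1,0.02,2.6,0,0,0],[-0.1,0.03,3.2,0,0,0],[-0.1,0.03,3.6,0,0,0],[-0.1,0.03,3.6,0,0,0]]]' 0
python3 -c "
from h import *
grab('wrist','w4');s=grab('side','s4');go(deck(-64,8,2),YAW,AL)
cv2.imwrite('pics/s4c.png',cv2.resize(s['frame'][165:275,200:330],None,fx=5,fy=5,interpolation=cv2.INTER_CUBIC))"
```

```text
t: 7.4
ee_pos: [512.7, -76.3, 35.1]
ee_rot: [-0.038, 0.668, 0.042, 0.742]
force: [-4.9, 0.6, 5.7]
gripper_width: 0.547
t 7.5 pos [512.7 -76.3  35.1] F [-3.6 -0.5  5. ] w 0.546 q [-0.17  0.4   2.07  0.06  0.57 -1.9 ]
row [-0.03, -0.03, 0.86] [-0.002, 0.0, -0.0]
```

View pics/s4c.png

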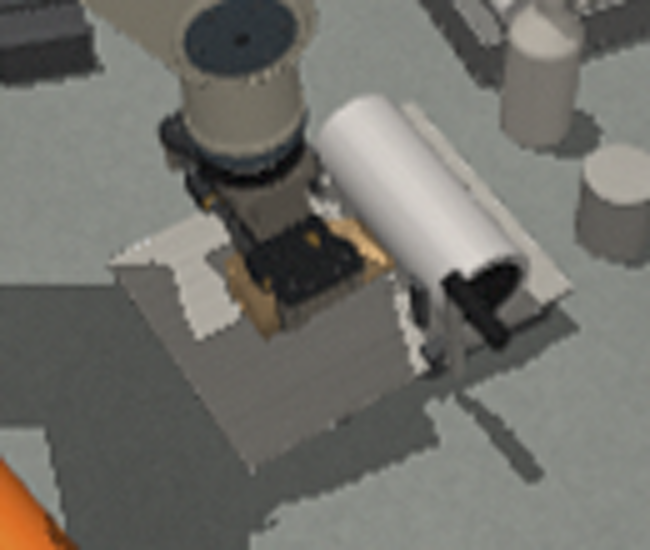

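```bash
python3 -m pendant '[[[0,0,0.2,0,0,0],[0,0,0.4,0,0,0],[0,0,0.5,0,0,0],[0,0,0.5,0,0,0]]]' 0
python3 -m pendant '[[[0,0,0.1,0,0,0],[0,0,0.15,0,0,0],[0,0,0.15,0,0,0]]]' 0
python3 -m pendant '[[[0,0,0.1,0,0,0],[0,0,0.15,0,0,0],[0,0,0.15,0,0,0]]]' 0
python3 -c "
from h import *
def tube(tag):
    t=load(tag);C=cloud(t).reshape(-1,3)
    f=C[(C[:,2]>60)&(C[:,2]<125)&(abs(C[:,0]-640)<55)&(C[:,1]>-175)&(C[:,1]<30)]
    c,s=np.cos(YAW),np.sin(YAW); X=(f[:,0]-O[0])*c+(f[:,1]-O[1])*s; Y=-(f[:,0]-O[0])*s+(f[:,1]-O[1])*c
    k=(abs(Y)<80)&(X>18)
    from scipy.optimize import least_squares
    r=least_squares(lambda p:np.hypot(X[k]-p[0],f[k,2]-p[1])-38,[46,78],loss='soft_l1',f_scale=2)
    print(tag,r.x.round(2),k.sum())
grab('top','top5');tube('top0');tube('top5');grab('side','s5')
tube('side0');tube('s4');tube('s5')
go(deck(-64,8,2),YAW,AL)"
```

```text
t: 8.0
ee_pos: [516.8, -75.8, 35.5]
ee_rot: [-0.038, 0.668, 0.042, 0.742]
force: [-6.4, -0.6, 8.1]
gripper_width: 0.543
t: 8.38
ee_pos: [518.2, -75.6, 35.7]
ee_rot: [-0.038, 0.668, 0.042, 0.742]
force: [-8.1, -1.6, 8.3]
gripper_width: 0.545
t: 8.75
ee_pos: [519.6, -75.4, 35.8]
ee_rot: [-0.038, 0.669, 0.042, 0.742]
force: [-7.8, -1.0, 7.3]
gripper_width: 0.544
top0 [44.12 77.85] 819
top5 [44.06 77.86] 828
side0 [42.99 76.93] 461
s4 [42.9  76.98] 454
s5 [43.28 77.04] 458
t 8.85 pos [519.7 -75.5  35.8] F [-7.2  0.3  8.1] w 0.545 q [-0.17  0.41  2.06  0.05  0.58 -1.89]
row [-0.03, -0.03, 0.15] [-0.002, -0.001, -0.0]
```

```bash
cat > tube.py <<'E'
from h import *
from scipy.optimize import least_squares
def tube(tag):
    t=load(tag);C=cloud(t).reshape(-1,3)
    f=C[(C[:,2]>60)&(C[:,2]<125)&(abs(C[:,0]-640)<55)&(C[:,1]>-175)&(C[:,1]<30)]
    c,s=np.cos(YAW),np.sin(YAW); X=(f[:,0]-O[0])*c+(f[:,1]-O[1])*s; Y=-(f[:,0]-O[0])*s+(f[:,1]-O[1])*c
    k=(abs(Y)<80)&(X>18)
    r=least_squares(lambda p:np.hypot(X[k]-p[0],f[k,2]-p[1])-38,[46,78],loss='soft_l1',f_scale=2)
    print(tag,r.x.round(2),k.sum())
E
python3 -m pendant '[[[0,0,0.1,0,0,0],[0,0,0.15,0,0,0],[0,0,0.15,0,0,0]]]' 0
python3 -c "
from tube import *
grab('side','s6');grab('top','top6');tube('s6');tube('top6')
s=load('s6');cv2.imwrite('pics/s6c.png',cv2.resize(s['frame'][185:265,230:330],None,fx=7,fy=7,interpolation=cv2.INTER_CUBIC))
go(deck(-64,8,2),YAW,AL)"
```

```text
t: 9.22
ee_pos: [520.1, -75.3, 35.9]
ee_rot: [-0.038, 0.669, 0.042, 0.741]
force: [-11.4, -3.2, 13.0]
gripper_width: 0.546
s6 [43.04 77.07] 463
top6 [44.18 77.87] 829
t 9.32 pos [520.1 -75.3  35.9] F [-12.1  -2.8  12. ] w 0.544 q [-0.17  0.41  2.05  0.05  0.58 -1.89]
row [-0.03, -0.04, 0.11] [-0.002, -0.003, -0.001]
```

View pics/s6c.png

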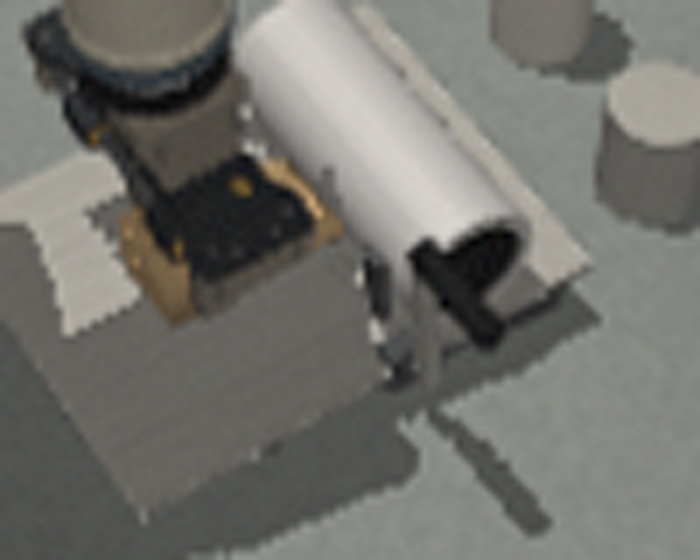

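Contact: force jumped to 12 N while the tool stalled, tube unmoved. Release and lift.

```bash
python3 -m pendant '[[[-0.03,0,-0.12,0,0,0],[-0.03,0,-0.12,0,0,0],[-0.03,0,-0.12,0,0,0],[-0.03,0,-0.12,0,0,0]]]' 7.5
python3 -m pendant '[[[-3,0,0,0,0,0],[-8,0,0,0,0,0],[-13,0,0,0,0,0],[-17,0,0,0,0,0],[-18,0,0,0,0,0],[-18,0,0,0,0,0]]]' 7.5
python3 -c "
from tube import *
grab('wrist','w7');s=grab('side','s7');grab('top','top7');tube('s7');tube('top7')
cv2.imwrite('pics/s7c.png',cv2.resize(s['frame'][185:265,230:330],None,fx=7,fy=7,interpolation=cv2.INTER_CUBIC))
go(deck(-64,8,2),YAW,0)"
```

```text
t: 9.82
ee_pos: [521.2, -75.5, 36.3]
ee_rot: [-0.038, 0.667, 0.042, 0.742]
force: [0.4, -0.1, 0.1]
gripper_width: 0.814
t: 10.58
ee_pos: [502.1, -77.7, 215.2]
ee_rot: [-0.038, 0.667, 0.042, 0.743]
force: [1.0, -0.3, 0.1]
gripper_width: 0.814
s7 [43.29 77.19] 441
top7 [44.41 77.74] 779
t 10.72 pos [501.2 -77.5 213.5] F [ 0.6 -0.4 -0.6] w 0.815 q [-0.18  0.11  1.95  0.04  0.97 -1.88]
row [17.84, -0.05, 0.17] [-0.002, 0.103, -0.001]
```

View pics/s7c.png

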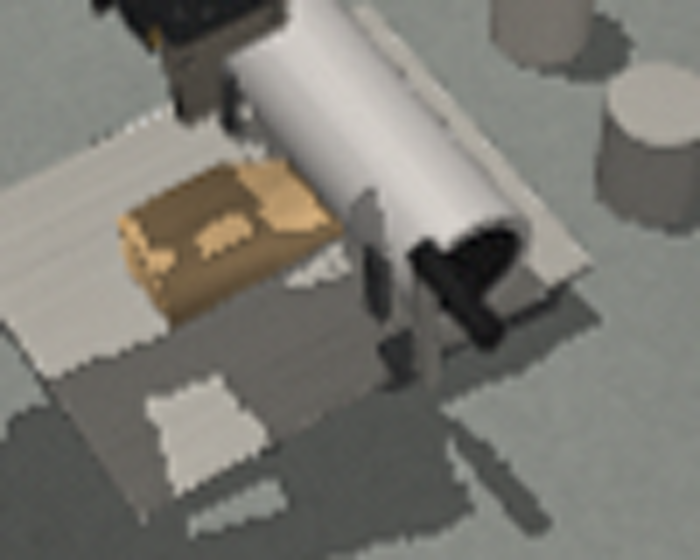

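View pics/w7.png

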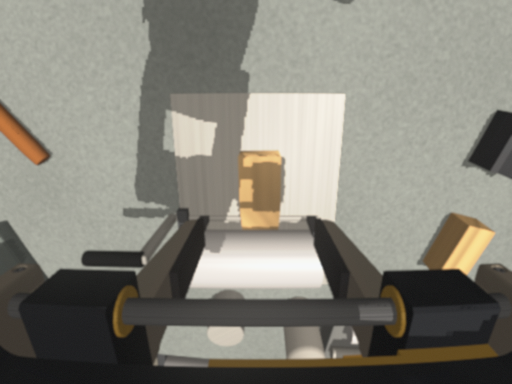

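Chock sits straight, toe under the tube, tube unmoved. Now the lever: the wrist view shows the grip at (113,258).

```bash
cat >> h.py <<'E'
def rk(x,y,z):
    c,k=np.cos(YAW),np.sin(YAW); return [O[0]+c*x-k*y,O[1]+k*x+c*y,z]
def inv(p):
    c,k=np.cos(YAW),np.sin(YAW); d=np.array(p)[:2]-O; return np.array([c*d[0]+k*d[1],-k*d[0]+c*d[1],p[2]])
E
python3 -c "
from h import *
s=load('w7')
for p in plane(s,[(84,258),(143,258),(113,258)],145): print(inv(p).round(1))
C=cloud(s);print([inv(C[258,u]).round().tolist() for u in(95,110,125,135)])
for p in plane(s,[(240,152),(279,151)],30): print('chock heel top~',p)
go(rk(42,-155,215),YAW,0)"
```

```text
[  -4.  -186.2  145. ]
[  -5.4 -120.7  145. ]
[  -4.8 -153.5  145. ]
[[-11.0, -167.0, 153.0], [-10.0, -152.0, 152.0], [-11.0, -136.0, 153.0], [-10.0, -126.0, 152.0]]
chock heel top~ [ 501.99509349 -103.74689124   30.        ]
chock heel top~ [494.92998764 -53.5289213   30.        ]
t 10.72 pos [501.2 -77.5 213.5] F [ 0.6 -0.4 -0.6] w 0.815 q [-0.18  0.11  1.95  0.04  0.97 -1.88]
row [1.15, -15.72, 12.64] [-0.002, 0.103, -0.001]
```

```bash
python3 -m pendant '[[[0.2,-3,2.4,0,0.05,0],[0.5,-7,5.6,0,0.103,0],[0.8,-11,9,0,0.103,0],[1.15,-14.5,11.7,0,0.103,0],[1.15,-15.7,12.64,0,0.103,0],[1.15,-15.7,12.64,0,0.103,0],[1.15,-15.7,12.64,0,0.103,0]]]' 0
python3 -c "
from h import *
grab('wrist','w8');go(rk(40,-155,105),YAW,0)"
```

```text
t: 11.6
ee_pos: [644.8, -218.3, 216.7]
ee_rot: [-0.04, 0.705, 0.041, 0.707]
force: [-0.6, 0.4, 0.8]
gripper_width: 0.08
t 11.65 pos [ 644.9 -218.3  217.1] F [-1.   0.2  0.3] w 0.032 q [-0.33  0.44  1.5   0.    1.2  -2.01]
row [11.21, -0.12, -0.23] [-0.001, 0.002, -0.001]
```

View pics/w8.png

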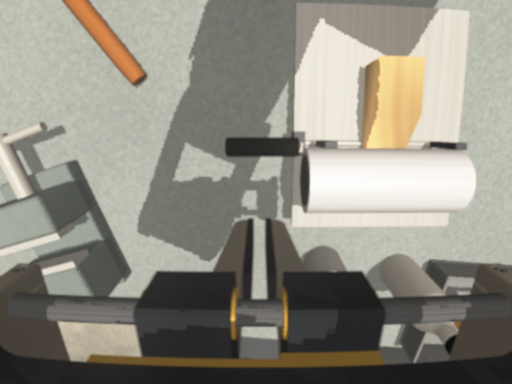

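Fingers (closed, tips ~ (262,225)) stand uphill of the black grip (227–298,147), clear of the tube end at column 303. Descend, then push.

```bash
python3 -m pendant '[[[4,0,0,0,0,0],[8,-0.1,0,0,0,0],[10.5,-0.1,0,0,0,0],[11.2,-0.1,-0.2,0,0,0],[11.2,-0.1,-0.2,0,0,0]]]' 0
python3 -m pendant '[[[0,0,-1,0,0,0],[0,0,-2,0,0,0],[0,0,-3,0,0,0],[0,0,-4,0,0,0],[0,0,-5,0,0,0],[0,0,-6,0,0,0],[0,0,-6,0,0,0]]]' 0
python3 -c "
from tube import *
grab('top','top9');tube('top9');p=state()['ee_pos'];print(inv(p))
t=load('top9');cv2.imwrite('pics/t9c.png',cv2.resize(t['frame'][130:240,225:335],None,fx=5,fy=5,interpolation=cv2.INTER_CUBIC))
"
```

```text
t: 12.28
ee_pos: [644.1, -220.2, 105.8]
ee_rot: [-0.04, 0.705, 0.04, 0.707]
force: [-0.3, 0.7, 0.8]
gripper_width: 0.003
t: 13.15
ee_pos: [583.6, -227.4, 105.0]
ee_rot: [-0.04, 0.705, 0.04, 0.707]
force: [0.8, 0.7, 1.1]
gripper_width: 0.007
top9 [44.04 77.92] 816
[ -19.41210978 -156.02874874  105.06709705]
```

View pics/t9c.png

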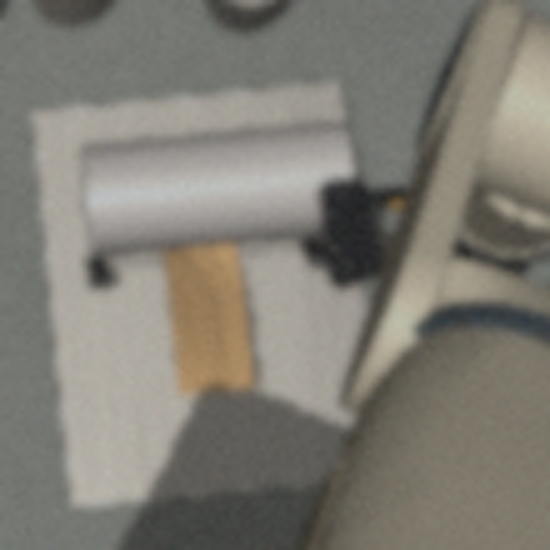

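The stop is turning (left arm visible lower) and the tube has not moved, resting on the chock. Continue.

```bash
python3 -m pendant '[[[0.8,0,-0.8,0,0,0],[1.6,0,-1.6,0,0,0],[2.4,0,-2.4,0,0,0],[3,0,-3.2,0,0,0],[3.4,0,-4,0,0,0],[3.6,0,-4.9,0,0,0],[3.6,0,-4.9,0,0,0]]]' 0
python3 -c "
from tube import *
grab('top','top10');tube('top10');s=grab('side','s10');grab('wrist','w10');p=state()['ee_pos'];print(inv(p))
cv2.imwrite('pics/s10c.png',cv2.resize(s['frame'][165:275,200:330],None,fx=5,fy=5,interpolation=cv2.INTER_CUBIC))
go(rk(-62,-155,150),YAW,0)
"
```

```text
t: 14.08
ee_pos: [541.6, -232.9, 68.6]
ee_rot: [-0.04, 0.701, 0.039, 0.711]
force: [24.7, 5.0, -19.2]
gripper_width: 0.004
top10 [44.01 77.77] 818
[ -62.36744173 -156.57011265   68.71016791]
t 14.22 pos [ 541.5 -232.9   68.7] F [ 24.4   4.1 -18.2] w -0.001 q [-0.41  0.47  1.83  0.01  0.83 -2.1 ]
row [-8.13, 0.14, 0.14] [-0.003, 0.013, 0.002]
```

View pics/s10c.png

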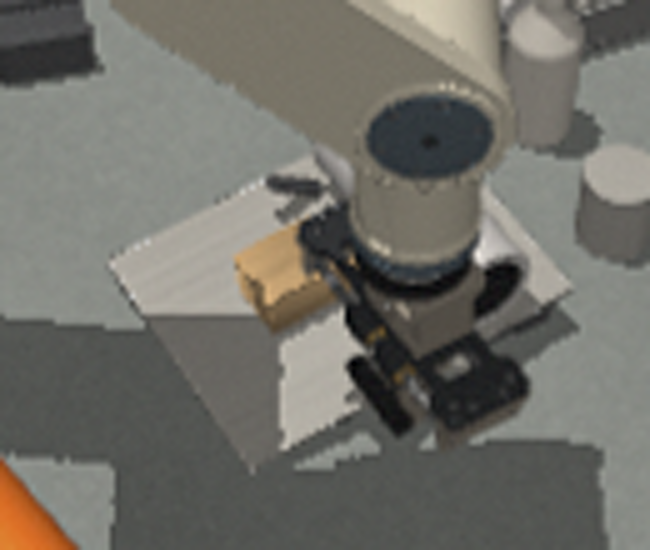

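View pics/w10.png

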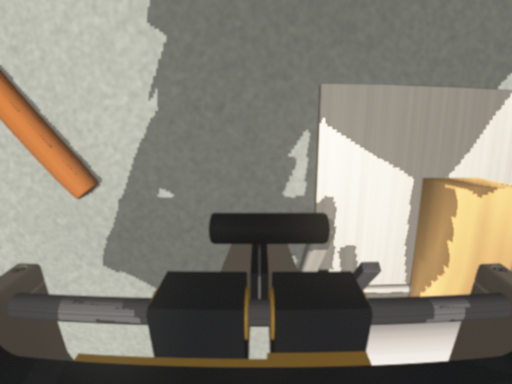

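Stop is at about 1 rad and a horizontal push has stalled (24 N). Back off, go over the top, and press down.

```bash
python3 -c "
from h import *
s=load('w10');C=cloud(s);print([inv(C[v,u]).round().tolist() for u in(230,260,300) for v in(220,228,236)])"
python3 -m pendant '[[[0,0,1,0,0,0],[0,0,2.5,0,0,0],[-3,0,3,0,0,0],[-7,0,3,0,0,0],[-9,0,3,0,0,0],[-9,0,3,0,0,0]]]' 0
python3 -c "
from tube import *
s=grab('wrist','w11');go(rk(-92,-155,110),YAW,0)
C=cloud(s);q=C[(C[...,2]>40)]
q=np.array([inv(p) for p in q]);q=q[(q[:,0]<-20)&(q[:,0]>-140)&(q[:,1]<-128)&(q[:,1]>-195)&(q[:,2]<125)];print(len(q),np.percentile(q,[3,50,97],axis=0).round())
"
```

```text
[[-87.0, -173.0, 107.0], [-84.0, -173.0, 109.0], [-80.0, -173.0, 110.0], [-87.0, -157.0, 107.0], [-83.0, -157.0, 108.0], [-80.0, -157.0, 111.0], [-87.0, -136.0, 106.0], [-83.0, -136.0, 109.0], [-79.0, -136.0, 110.0]]
t: 14.98
ee_pos: [566.7, -229.9, 160.4]
ee_rot: [-0.04, 0.704, 0.04, 0.708]
force: [-0.6, -0.0, -0.9]
gripper_width: 0.006
t 15.03 pos [ 565.8 -229.6  159. ] F [ 0.  -0.2 -0.5] w 0.006 q [-0.39  0.39  1.72  0.    1.03 -2.07]
row [4.88, 0.1, -5.43] [-0.002, 0.003, 0.0]
1352 [[ -88. -182.   81.]
 [ -81. -154.  109.]
 [ -47. -128.  111.]]
```

View pics/w11.png

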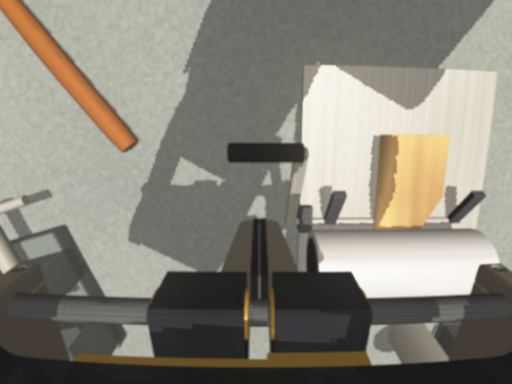

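```bash
python3 -m pendant '[[[0,0,-2,0,0,0],[0.3,0.1,-4.2,0,0,0],[2,0.1,-4.63,0,0,0],[3.5,0.1,-4.63,0,0,0],[4.4,0.1,-4.63,0,0,0],[4.4,0.1,-4.63,0,0,0]]]' 0
python3 -c "
from h import *
go(rk(-92,-155,75),YAW,0)"
```

```text
t: 15.78
ee_pos: [519.6, -233.4, 113.5]
ee_rot: [-0.04, 0.706, 0.04, 0.706]
force: [0.4, -0.1, 0.5]
gripper_width: 0.001
t 15.78 pos [ 519.6 -233.4  113.5] F [ 0.4 -0.1  0.5] w 0.001 q [-0.43  0.38  1.84  0.    0.91 -2.11]
row [3.85, -0.05, -0.78] [-0.002, 0.001, -0.001]
```

```bash
python3 -m pendant '[[[0.7,0,-0.1,0,0,0],[1.5,0,-0.3,0,0,0],[2.3,0,-0.5,0,0,0],[3.1,0,-0.65,0,0,0],[3.85,0,-0.78,0,0,0],[3.85,0,-0.78,0,0,0]]]' 0
python3 -m pendant '[[[0.6,0,-0.1,0,0,0],[1.2,0,-0.2,0,0,0],[1.8,0,-0.3,0,0,0],[2.3,0,-0.3,0,0,0],[2.6,0,-0.3,0,0,0],[2.6,0,-0.3,0,0,0]]]' 0
python3 -c "
from tube import *
s=grab('wrist','w12');grab('top','top12');tube('top12');print(inv(state()['ee_pos']));go(rk(-95,-155,45),YAW,0)"
```

```text
t: 16.52
ee_pos: [511.9, -234.4, 75.6]
ee_rot: [-0.04, 0.705, 0.04, 0.707]
force: [0.7, -0.2, -0.2]
gripper_width: 0.007
t: 17.27
ee_pos: [509.2, -234.8, 50.0]
ee_rot: [-0.04, 0.705, 0.04, 0.707]
force: [0.2, 0.2, 0.5]
gripper_width: 0.007
top12 [43.92 78.08] 821
[ -94.54882769 -154.87553159   50.32209067]
t 17.38 pos [ 509.3 -234.9   50.3] F [ 0.2 -0.9  0.2] w 0.007 q [-0.44  0.46  1.9   0.    0.78 -2.12]
row [0.53, -0.01, -0.05] [-0.002, 0.003, 0.0]
```

View pics/w12.png

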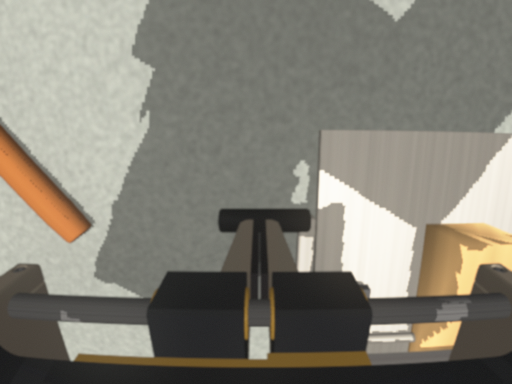

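```bash
python3 -m pendant '[[[0.4,0,-0.05,0,0,0],[0.8,0,-0.05,0,0,0],[0.8,0,-0.05,0,0,0]]]' 0
python3 -c "
from h import *
s=grab('wrist','w13');C=cloud(s);q=C.reshape(-1,3)
q=np.array([inv(p) for p in q]);q=q[(q[:,0]<-60)&(q[:,0]>-140)&(q[:,1]<-128)&(q[:,1]>-195)&(q[:,2]>15)&((q[:,1]<-173)|(q[:,1]>-138))];print(len(q),np.percentile(q,[3,50,97],axis=0).round())"

```

```text
t: 17.75
ee_pos: [509.5, -235.2, 45.2]
ee_rot: [-0.04, 0.704, 0.04, 0.708]
force: [-8.3, 5.4, 35.5]
gripper_width: 0.0
11857 [[-126. -193.   44.]
 [-118. -176.  158.]
 [-100. -129.  172.]]
```

Firm stop reached (35 N at grip height ~37 mm, i.e. 1.5 rad). Retreat straight up and look.

```bash
python3 -m pendant '[[[-1,0,0,0,0,0],[-5,0,0,0,0,0],[-10,0,0,0,0,0],[-15,-1,-1,0,0,0],[-18,-4,-4,0,0,0],[-19,-7,-7,0,0,0],[-19,-8,-8,0,0,0],[-19,-8,-8,0,0,0]]]' 0
python3 -c "
from tube import *
s=grab('side','s14');w=grab('wrist','w14');grab('top','top14');tube('side0');tube('s14');tube('top0');tube('top14')
cv2.imwrite('pics/s14c.png',cv2.resize(s['frame'][165:275,200:330],None,fx=5,fy=5,interpolation=cv2.INTER_CUBIC))
for t in('s14','w14','top14'):
  q=cloud(load(t)).reshape(-1,3);q=np.array([inv(p) for p in q]);q=q[(q[:,0]<-20)&(q[:,0]>-140)&(q[:,1]<-128)&(q[:,1]>-195)&(q[:,2]>20)&(q[:,2]<120)];print(len(q),np.percentile(q,[3,50,97],axis=0).round() if len(q) else 0)
st=state();print(st['force'],st['t'],st['ee_pos'])"
```

```text
t: 18.8
ee_pos: [437.2, -323.6, 231.4]
ee_rot: [-0.039, 0.705, 0.04, 0.707]
force: [-1.1, 0.2, -0.3]
gripper_width: 0.006
side0 [42.99 76.93] 461
s14 [42.81 77.22] 243
top0 [44.12 77.85] 819
top14 [44.07 78.08] 823
46 [[-109. -184.   32.]
 [-104. -162.   40.]
 [ -94. -139.   47.]]
511 [[-108. -184.   38.]
 [-101. -155.   45.]
 [ -45. -128.   47.]]
75 [[-107. -178.   37.]
 [-100. -154.   43.]
 [ -92. -129.   49.]]
[ 0.75678563 -0.11107369 -0.01794426] 18.95 [ 438.02980058 -322.60795976  231.27629138]
```

View pics/s14c.png

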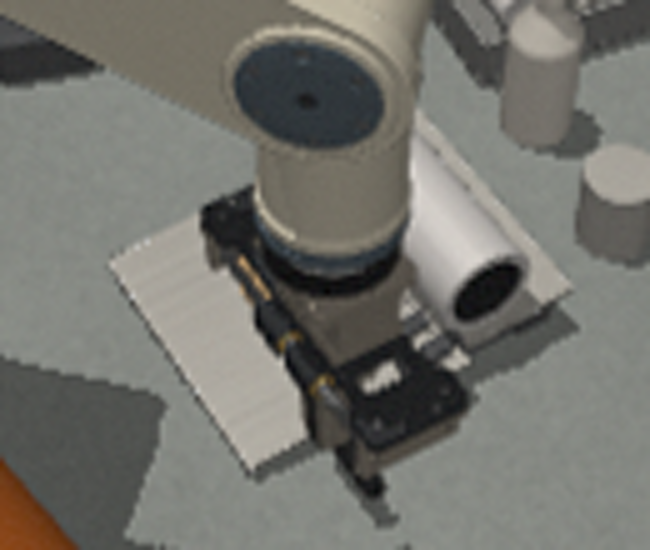

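View pics/top14.png

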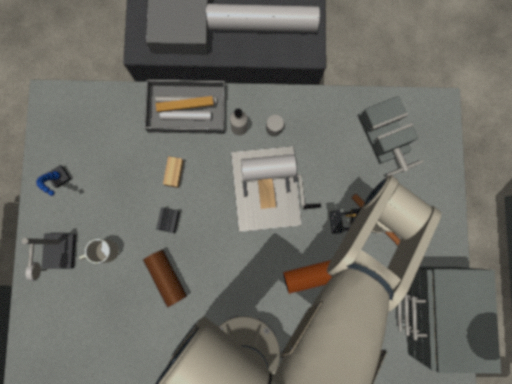

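The grip lies at 37 mm, so the stop is fully down, and the tube hasn't moved. A last check of the chock, then hand in.

```bash
python3 -c "
from tube import *
t=load('top14');C=cloud(t);hsv=cv2.cvtColor(t['frame'],cv2.COLOR_BGR2HSV);m=cv2.inRange(hsv,(8,60,60),(30,255,255));k=np.zeros_like(m);k[170:215,250:285]=255;m&=k
q=np.array([inv(p) for p in C[m>0]]);r=cv2.minAreaRect(q[q[:,2]>66-15][:,:2].astype(np.float32));print(np.percentile(q,[2,50,98],axis=0).round(),r)
import time
hand_in();print(state()['t'])"
```

```text
[[-92. -24.  29.]
 [-45.   4.  72.]
 [  7.  29.  80.]] ((-108.91792297363281, 21.97586441040039), (71.47667694091797, 248.83544921875), 74.57673645019531)
the job is handed in; nothing more can be done
the job is handed in; nothing more can be done
```

The job is handed in after about 19 s of the 54 s allowed. The chock is snug against the tube's low side and the stop is swung fully down.

**What I did:**
- I gripped the chock across its rear block, set it flat on the deck between the stop arms and slid it uphill. I stopped when the force rose to 12 N and the tool stalled, then released it.
- I pushed the lever over from its uphill side. The push stalled at about 0.9 rad with 24 N, so I backed off, went over the top and pressed the grip down to its end stop (35 N). Then I moved the arm clear.

**Last checks:**
- **Stop:** the grip centre is about 37 mm above the bench, which is 1.5 rad. The task text says "some 30 mm" for fully down.
- **Tube:** the fitted tube centre is within 0.3 mm of its start in both the top and side views.
- **Chock:** it spans about -24 to +29 mm across the rack's middle line. Its heel is at about rack x -92 mm, which puts the toe near 30 mm; the snug place is 32 mm.
- **Robot:** it touches nothing, and the force reading is about zero.
- **Bystanders:** the block, V-block, bottle, mug and bar end look unmoved in the top picture. The arm hides part of the hammer, but nothing came near it.

**What failed or disagreed:**
- My last box fit on the chock's turn took in stray depth points and gave a meaningless result. The chock's straightness rests on the pictures, where it looks straight.
- The rack position from the wrist camera and from the top camera differed by about 2 mm in x and in y.
- I had no direct reading of the chock-to-tube contact force. I take it from the tube staying put with the stop down.

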